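# Run a simulator shifter through first and second gear

### The job

Two gear shifters from a driving simulator stand on the bench for a switch check. On the one with the three-legged H-gate the lever was left somewhere along the right-hand leg: with the fingers, push the lever by its knob (do not pinch or force it) through the gate until it is fully home in first gear, the far end of the left-hand leg as the robot sees it, let it rest there a moment, then push it straight back until fully home in second, the near end of the same leg. Do not work the straight-slot shifter's lever and leave everything else lying where it is.

Things in the scene. Friction and masses are not known exactly. Their poses are not given: they have to be found in the camera images.
- shifter: The H-gate shifter, to be worked: dark steel case 120 x 95 x 83 mm on a grey base plate 170 x 130 x 8 mm, bolted down; bare aluminium gate plate on top. Origin: centre of the underside. x points away from the robot along the gate's legs (toward first gear), y to the left along its cross channel, z up. Turned up to 0.3 rad; stands at the left or the right of the pair.
- gate_centre (a point): Centre of the gate, on the gate plate's upper face, 89 mm above the bench; plate 116 x 90 x 6 mm. Three fore-and-aft legs 19 mm apart are joined half-way by one cross channel through this point. Slots 12 mm wide, rounded tooth tips; the steel lever rod in them is 9 mm thick.
- knob (a point): Centre of the H-gate lever's black pear-shaped knob, at its widest: 43 mm across, top 19 mm above this point, foot 26 mm below. Upright it is 177 mm above the bench; it swings about a pivot 20 mm above the bench over the shifter's origin (radius 157 mm). In gear it stands about 39 mm fore or aft of the cross channel; outer legs are about 45 mm either side at knob height.
- gear_fore (a joint): Fore-and-aft swing of the H-gate lever, rad: 0 in the cross channel, + away from the robot along the shifter's x axis, gate's end stops at about +0.245 and -0.245. It crosses between legs only near 0 (within about 0.03; the rounded tooth tips guide it in from about 0.06). Stiff: about 2 N at the knob moves it and it stays where it is left.
- gear_side (a joint): Sideways swing of the H-gate lever, rad: 0 in the middle leg, about +0.28 to +0.30 in the left-hand leg (the shifter's +y), about -0.28 to -0.30 in the right-hand leg; the channel ends there. Same stiffness.
- seq_shifter: The other shifter, not to be worked: like the first but 70 mm wide, with a single straight slot and a tall waisted hand grip, top 194 mm above the bench. Origin: centre of the base's underside; x away from the robot.
- seq_lever (a joint): Swing of the straight-slot shifter's lever, rad: 0 upright, + away from the robot; springs back to 0.
- driver: Loose screwdriver with red handle, 178 mm long, 27 mm thick, lying between the shifters. Origin: middle, underside; long axis y.
- screw_tin: Loose round white tin, 57 mm across, 35 mm high, in front of the screwdriver. Origin: centre of its underside.
- side_cutter: Loose side cutter with red handles, 123 mm long, 12 mm thick, on the left of the bench. Origin: middle, underside; long axis y.
- desolder_pump: Loose blue desoldering pump, 206 mm long, 25 mm thick, on the left near the front edge. Origin: middle, underside; long axis y.
- din_plug: Loose round metal plug, 40 mm long, 18 mm thick, behind the right-hand shifter. Origin: middle, underside.
- battery: Loose 9 V block battery standing on end, 18 x 26 x 48 mm, behind the left-hand shifter. Origin: centre of its underside.
- part_box: Loose small component box with orange lid, 44 x 58 x 26 mm, behind the left-hand shifter. Origin: centre of its underside.

How it is judged:
On the way:
1. the lever is fully home in first gear (far end of the left-hand leg) and stays there a moment (value of joint gear_fore above 0.2 rad and value of joint gear_side above 0.24 rad), for 0.2 s.
At the end, for the whole second after the job is handed in: After first gear was reached, the H-gate lever stands at rest in second gear: gear_fore below -0.20 rad and gear_side above 0.24 rad (value of joint gear_fore below -0.2 rad and value of joint gear_side above 0.24 rad and velocity of joint gear_fore between -0.05 and 0.05 rad/s); the robot touches nothing.
It fails at once if the straight-slot shifter's lever is worked (more than 0.08 rad) (value of joint seq_lever above 0.08 rad or value of joint seq_lever below -0.08 rad).
It fails at once if the H-gate lever is forced: more than 40 N from the fingers (contact force between the fingers and gear_fore above 40 N).
It fails at once if the H-gate lever is pinched: the fingers press on two opposite sides of it at once ((contact force between the fingers and gear_fore_c1 above 1 N and contact force between the fingers and gear_fore_c2 above 1 N) or (contact force between the fingers and gear_fore_c3 above 1 N and contact force between the fingers and gear_fore_c4 above 1 N) or (contact force between the fingers and gear_fore_c6 above 1 N and contact force between the fingers and gear_fore_c7 above 1 N) or (contact force between the fingers and gear_fore_c8 above 1 N and contact force between the fingers and gear_fore_c9 above 1 N)).
It fails at once if a loose thing on the bench is moved by more than 20 mm, or lifted (distance of any of driver, screw_tin, side_cutter, desolder_pump, din_plug, battery, part_box from where it was at the start of the episode above 0.02 m).
It also fails if it takes over 59 s, if anything falls off the work surface, if the arm or the gripper's body presses on something with over 40 N, if the wrist force passes 120 N, or if a joint passes its speed limit or range.

### The arm

A 6-joint arm with a two-finger parallel gripper is mounted at the origin on a cart in front of the work surface, level with it; the furniture and walls round the work are solid. World frame = base frame: x ahead of the robot, y to its left, z up, the work surface at z = 0. Lengths are in m, angles in rad, forces in N, time in s.
With the tool pointing down it reaches from about 0.375 to 0.975 m from the base axis. Payload 3.8 kg.
Tool frame: the origin (TCP) lies between the finger pads; the fingertips stand 22 mm ahead of it and the grasp point (between the pads) lies 3 mm ahead of it; z points along the fingers, y is the direction in which the jaws open and shut (so a half turn about z gives the same grasp; the last joint's range is limited). The gripper opens to 85 mm and grips with 20 to 120 N. Pads are 22 mm wide; open, the fingers measure 114 mm over their backs; the gripper's body (76 mm by 85 mm) begins 54 mm behind the grasp point. The pads swing forward as they close: fully open they stand 13 mm farther back than shut.
Start: joints at [1.27, 0.264, 1.604, -0, 1.274, -0.037], TCP at [0.176, 0.652, 0.253] pointing down, gripper open.
Joint ranges: [-2.63, 2.63], [-0.94, 2.18], [0.31, 2.57], [-1.31, 4.45], [0, 2.66], [-2.55, 2.55]. Speed limits (rad/s): [2.57, 2.57, 3.14, 3.14, 3.14, 3.14].

### API

Orientations are given as a rotation vector (axis times angle).
In Python, from workcell import * gives the robot as it stands.
- The arm moves only by the tool step_arm, never from a script. Its argument "motion" is a list that holds one entry, the list of rows, each a list of 7 numbers: the finger opening in m, from 0 to 0.0854, then the shift along the world's x, y, z in m, then the turn, a rotation vector about the world's x, y, z in degrees. A call has exactly 8 rows; each row is the pose to reach, as a shift and turn from the pose measured when the call began; what a row does not reach only later rows make up. A row lasts 1/8 s, in which the tool goes at most 62.5 mm and 10.7 degrees, less where a joint would pass 70% of its speed; a pose out of reach is approached as far as the arm can. A call with a gripper value outside its range is refused whole. The fingers move at their own pace and stop on an object; "newtons" is the grip in N (left out, the last holds). Time passes only in rows, so rows that repeat a pose let the fingers close, or fill a call up. It gives the time, the measured TCP pose, the force and the opening at its end, in the units of the state.
- read_state(): the state, without advancing time (a new reading comes with each control period).
- read_camera(name): name is "side" or "top" or "wrist"; returns (picture, depth): 480x640x3 uint8, blue, green, red; 480x640 float32, m along the optical axis (not along the pixel's ray), 0 where there is no reading.
- get_calibration(name): a dict with "K" (3x3 intrinsics, pixels), "world_from_camera" (4x4, takes a point from camera to world coordinates). Camera axes: x right, y down, z forward; pixel columns grow to the right and rows downward; lengths in m; the calibration is good to about 2 mm. A picture is of the moment at which its call begins: read the wrist's pose just before it. get_calibration takes no time and is no camera call; for the wrist camera it gives the pose at the moment of the call.
- finish_job(): hands the job in, once; it reports no verdict.
Trained networks look in the newest picture that a camera, given by its name, has taken for a name from the list of things; names that differ only in an ending like _2 or _b are one class to them, and where a whole thing is asked for, a point or a joint stands for the part that bears it (a point fixed in the world has none). Each returns a list of dicts, best first, with "score" (0 to 1); they miss things now and then, are a little off and sometimes report something else, mostly with a low value. They report only what shows in the picture. A call takes as long as a camera call.
- spot_in(camera, thing): "xyz" ([x, y, z] in m, in the coordinates of the camera as it stood for that picture, good to about 4 mm: the middle of the surface that is visible of it).
- regions_of(camera, thing): "region" (480x640 bool, what is visible of it).
The state is a dict: "time": time; "q": joint angles; "joint_vel": joint speeds; "joint_torque": joint torques, N m; "tool_pos": TCP position; "tcp_rot": TCP orientation; "wrist_force": force on the tool from outside, world axes, zero at the start; "torque": the same for the moment, N m; "width": opening from 0.0 (shut) to 1.0 (fully open).
Only numpy, scipy, OpenCV 4.12 (cv2) and the standard library are available. Lean on these libraries where they do the work, as an engineer would, in place of code of your own. Each camera call takes 0.05 s, during which the arm holds its last target. There are 200 camera calls.

## Working session

There is one attempt and no reset: what is moved stays moved. The work goes in short steps, Python scripts to look and compute and a tool call to move; the robot and the scene stay as the last step left them, time stands still between calls to the robot, and variables do not carry over. Pictures are saved under pics/ and viewed, on a budget of 10 in all, crops included, one or two more only if the job needs it, and the job is handed in when it is done.

Besides the shell and the picture viewer there is one more tool, called after "Emit:" by a JSON object that holds its "method" and its "body". step_arm: Moves the arm, as the interface text tells. Its arguments: {"type":"object","properties":{"motion":{"type":"array"},"newtons":{"type":"number"}},"required":["motion"]}

```bash
mkdir -p pics
cat > h.py <<'E'
from workcell import *
import numpy as np, cv2
def w(cam,p):
    T=get_calibration(cam)["world_from_camera"]; return (np.array(T)@np.r_[p,1])[:3]
def cloud(cam,d):
    c=get_calibration(cam);K=np.array(c["K"]);T=np.array(c["world_from_camera"])
    v,u=np.mgrid[:480,:640]; P=np.stack([(u-K[0,2])/K[0,0]*d,(v-K[1,2])/K[1,1]*d,d],-1)
    return P@T[:3,:3].T+T[:3,3]
E
python3 - <<'E'
from h import *
s=read_state();print(s["time"],s["tool_pos"],s["tcp_rot"],s["width"])
ims=[]
for c in("top","side"):
    im,d=read_camera(c);cv2.imwrite(f"pics/{c}0.png",im)
    T=np.array(get_calibration(c)["world_from_camera"]);print(c,T.round(3).tolist())
    P=cloud(c,d)
    for n in("shifter","knob","gate_centre","seq_shifter","seq_lever","driver","screw_tin","battery","part_box"):
        try:
            r=spot_in(c,n)
            print(n,[(round(x["score"],2),w(c,x["xyz"]).round(3).tolist()) for x in r[:2]])
        except Exception as e: print(n,e)
    np.save(f"{c}P.npy",P)
    r=regions_of(c,"knob")
    for x in r[:2]:
        m=x["region"]&(d>0);Q=P[m];v,u=np.nonzero(m);print("reg",x["score"],m.sum(),u.mean(),v.mean(),Q.min(0).round(3),Q.max(0).round(3),np.median(Q,0).round(3))
E
```

```text
0.0 [0.1758115  0.65098458 0.25194894] [-0.41312051 -3.11394069  0.00351843] 0.998971778461301
top [[-0.01, -0.985, 0.172, 0.368], [-0.999, 0.004, -0.034, 0.251], [0.033, -0.172, -0.985, 1.031], [0.0, 0.0, 0.0, 1.0]]
shifter [(0.8, [0.493, -0.004, 0.09]), (0.44, [0.485, -0.042, 0.186])]
knob [(0.59, [0.49, -0.04, 0.183])]
gate_centre [(0.87, [0.491, -0.001, 0.09])]
seq_shifter [(0.66, [0.471, 0.32, 0.081])]
seq_lever [(0.61, [0.48, 0.323, 0.19])]
driver [(0.67, [0.49, 0.135, 0.023])]
screw_tin [(0.59, [0.394, 0.154, 0.034]), (0.38, [0.473, 0.324, 0.08])]
battery [(0.47, [0.698, 0.31, 0.044])]
part_box [(0.95, [0.655, 0.406, 0.026])]
reg 0.63 535 455.82056074766354 255.6411214953271 [ 0.462 -0.071  0.019] [ 0.509 -0.003  0.193] [ 0.485 -0.042  0.183]
side [[0.705, -0.606, 0.368, 0.205], [-0.709, -0.606, 0.361, -0.093], [0.004, -0.515, -0.857, 0.862], [0.0, 0.0, 0.0, 1.0]]
shifter [(0.98, [0.471, -0.018, 0.085]), (0.16, [0.478, -0.049, 0.19])]
knob [(0.69, [0.479, -0.056, 0.185]), (0.68, [0.69, 0.307, 0.032])]
gate_centre [(0.93, [0.47, -0.019, 0.082])]
seq_shifter [(0.77, [0.465, 0.307, 0.069])]
seq_lever [(0.94, [0.475, 0.319, 0.178]), (0.62, [0.663, 0.045, 0.018])]
driver [(0.75, [0.481, 0.133, 0.022])]
screw_tin [(0.57, [0.393, 0.14, 0.028])]
battery [(0.68, [0.694, 0.308, 0.032])]
part_box [(0.82, [0.655, 0.392, 0.02]), (0.6, [0.434, 0.518, 0.013])]
reg 0.84 661 429.49319213313163 350.7458396369138 [ 0.46  -0.073  0.007] [ 0.555 -0.019  0.193] [ 0.477 -0.052  0.184]
```

View pics/top0.png

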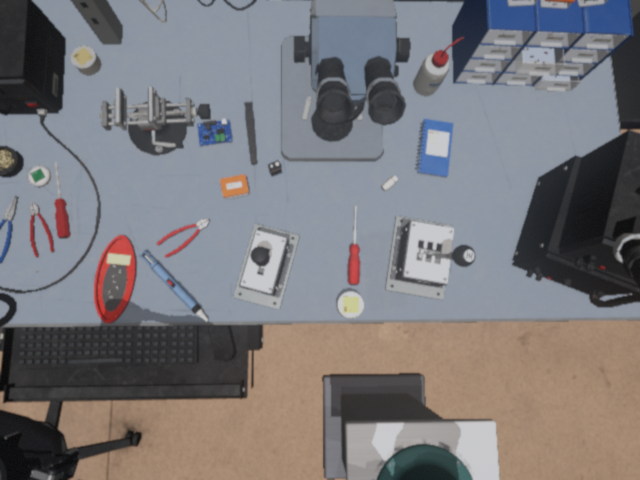

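View pics/side0.png

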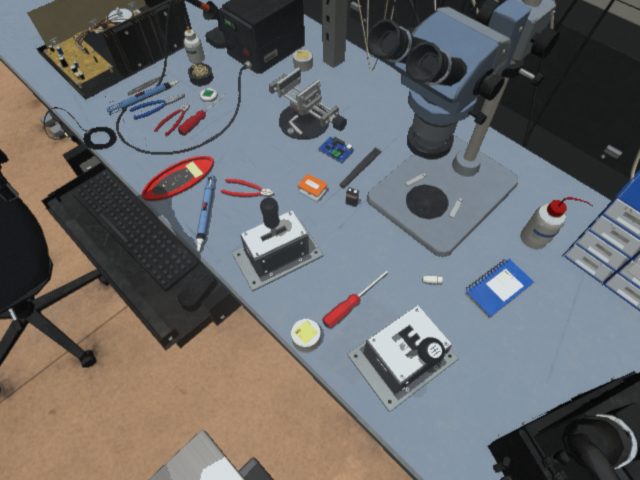

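The top view shows the H-gate shifter at about (420,255), with its knob at (464,256) over the right leg. The sequential shifter is at (265,262), and the screwdriver and tin are between the two at (354,262) and (350,303). The side view agrees: gate at about (410,350), knob at (430,350). Next I'll fit the gate's pose.

Run:
```python
from h import *
for c in("top","side"):
    P=np.load(f"{c}P.npy")
    im,d=read_camera(c)
    def box(lo,hi,zl,zh,sel=None):
        m=(P[...,0]>.36)&(P[...,0]<.62)&(P[...,1]>-.12)&(P[...,1]<.1)&(P[...,2]>zl)&(P[...,2]<zh)
        Q=P[m][:,:2].astype(np.float32); r=cv2.minAreaRect(Q*1000); return m.sum(),r
    print(c,"plate",box(0,0,.082,.096)); print("base",box(0,0,.004,.014))
    m=(P[...,0]>.36)&(P[...,0]<.62)&(P[...,1]>-.14)&(P[...,1]<.1)&(P[...,2]>.14)
    Q=P[m];print("knob",m.sum(),Q.min(0),Q.max(0),np.median(Q,0))
    # sphere-ish fit of the knob top
    from scipy.optimize import least_squares
    f=least_squares(lambda x:np.linalg.norm(Q-x[:3],axis=1)-x[3],[*Q.mean(0),.02],loss="soft_l1",f_scale=.002);print("sph",f.x.round(4))
    for n in("shifter","gate_centre"):
        r=regions_of(c,n)[0]["region"]
        mm=r&(P[...,2]>.083)&(P[...,2]<.096);print(n,mm.sum(),P[mm].mean(0),cv2.minAreaRect((P[mm][:,:2]*1000).astype(np.float32)))
    u0,v0=((380,205) if c=="top" else (345,300))
    cr=im[v0:v0+110,u0:u0+120];cv2.imwrite(f"pics/{c}crop.png",cv2.resize(cr,None,fx=5,fy=5,interpolation=cv2.INTER_CUBIC))
```

```text
top plate (np.int64(2161), ((500.2530822753906, -10.038097381591797), (95.14329528808594, 118.76720428466797), 79.83096313476562))
base (np.int64(1530), ((489.69818115234375, -8.17889404296875), (213.42398071289062, 257.5033264160156), 89.65071105957031))
knob 421 [ 0.46170912 -0.07112157  0.14015348] [ 0.50118083 -0.03166027  0.19325309] [ 0.48091795 -0.04660289  0.18480388]
sph [ 0.4825 -0.0523  0.1669  0.0236]
shifter 2121 [ 0.50024708 -0.00871115  0.0888425 ] ((500.291748046875, -9.984268188476562), (94.36780548095703, 118.77053833007812), 79.78858947753906)
gate_centre 2097 [ 0.50031354 -0.00818373  0.08884571] ((500.3782653808594, -9.50387191772461), (93.3915786743164, 118.77053833007812), 79.78858947753906)
side plate (np.int64(2538), ((499.3357849121094, -10.899871826171875), (94.73538970947266, 119.36800384521484), 79.61776733398438))
base (np.int64(2054), ((493.7657470703125, -9.850006103515625), (250.30577087402344, 215.44187927246094), 0.6623000502586365))
knob 593 [ 0.45992211 -0.07314341  0.16849577] [ 0.49971631 -0.03233944  0.19324103] [ 0.47540493 -0.05373609  0.18499824]
sph [ 0.4813 -0.0518  0.1695  0.0215]
shifter 2446 [ 0.49327447 -0.00669711  0.08864702] ((499.2055358886719, -11.32236099243164), (93.9063491821289, 119.34097290039062), 79.46772003173828)
gate_centre 2483 [ 0.49392213 -0.00656794  0.08864013] ((499.3240966796875, -10.989459991455078), (94.55030059814453, 119.37049865722656), 79.63175964355469)
```

View pics/topcrop.png

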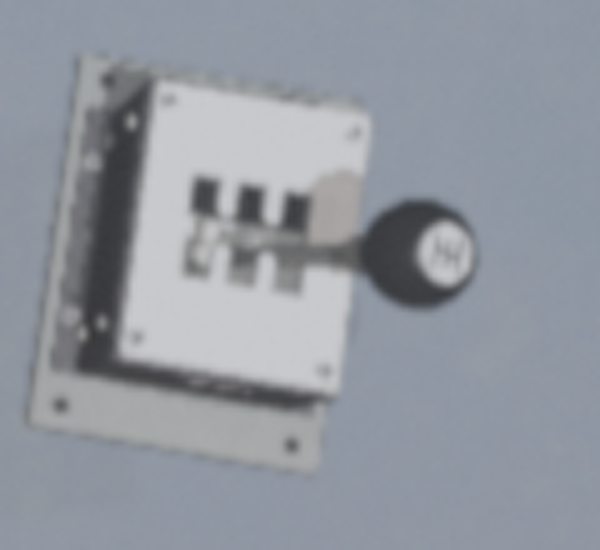

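The crop shows the yaw clearly. The plate's left edge runs from (120,355) to (150,80), and the rod goes into the right leg slightly near of the cross channel. That gives:

- **Gate centre:** about (0.500, -0.0105), yaw about -10.2°.
- **Knob:** about 10 mm near of the cross channel and 44 mm right of centre.

First I'll raise the arm and carry it over with the fingers closed, then check the black box on the right for clearance.

Run:
```python
import numpy as np
for c in("top","side"):
    P=np.load(f"{c}P.npy");m=(P[...,0]>.3)&(P[...,0]<.75)&(P[...,1]<-.09)&(P[...,1]>-.5)&(P[...,2]>.03)
    Q=P[m]
    for a in np.arange(.3,.75,.05):
        q=Q[(Q[:,0]>a)&(Q[:,0]<a+.05)]
        if len(q):print(c,round(a,2),len(q),"ymax",q[:,1].max().round(3),"zmax",q[:,2].max().round(2))
```

```text
top 0.35 301 ymax -0.356 zmax 0.19
top 0.4 1995 ymax -0.199 zmax 0.42
top 0.45 3824 ymax -0.214 zmax 0.4
top 0.5 2970 ymax -0.216 zmax 0.36
top 0.55 2741 ymax -0.237 zmax 0.32
top 0.6 2456 ymax -0.257 zmax 0.31
top 0.65 1241 ymax -0.279 zmax 0.31
side 0.35 1450 ymax -0.192 zmax 0.5
side 0.4 1554 ymax -0.196 zmax 0.46
side 0.45 5319 ymax -0.216 zmax 0.41
side 0.5 1390 ymax -0.217 zmax 0.36
side 0.55 775 ymax -0.237 zmax 0.31
side 0.6 397 ymax -0.258 zmax 0.27
side 0.65 178 ymax -0.279 zmax 0.16
```

Emit:
{"method": "step_arm", "body": {"motion": [[[0,0.03,-0.03,0.05,0,0,2],[0,0.08,-0.08,0.08,0,0,5],[0,0.12,-0.13,0.08,0,0,5],[0,0.16,-0.18,0.08,0,0,5],[0,0.19,-0.23,0.08,0,0,5],[0,0.2,-0.28,0.08,0,0,5],[0,0.21,-0.33,0.08,0,0,5],[0,0.22,-0.38,0.08,0,0,5]]], "newtons": 20}}

```text
time: 2.4
tool_pos: [0.3963, 0.2698, 0.3335]
tcp_rot: [0.277, 3.129, 0.0]
wrist_force: [1.1, 0.0, 0.2]
width: -0.002
```

Emit:
{"method": "step_arm", "body": {"motion": [[[0,0.005,-0.05,0,0,0,0],[0,0.01,-0.11,0,0,0,0],[0,0.015,-0.17,0,0,0,0],[0,0.02,-0.23,0,0,0,0],[0,0.025,-0.28,0,0,0,0],[0,0.029,-0.313,-0.03,0,0,0],[0,0.029,-0.313,-0.08,0,0,0],[0,0.029,-0.313,-0.11,0,0,0]]]}}

```text
time: 3.4
tool_pos: [0.4241, -0.0438, 0.2213]
tcp_rot: [-0.28, -3.128, -0.001]
wrist_force: [-0.0, -0.3, 0.2]
width: -0.004
```

```bash
cat > k.py <<'E'
from h import *
import sys
C=np.array([.4998,-.0106]);a=np.radians(-10.2);R=np.array([[np.cos(a),np.sin(a)],[-np.sin(a),np.cos(a)]])
s=read_state();t=s["tool_pos"];print("t",round(s["time"],2),"tcp",np.round(t,4),"F",np.round(s["wrist_force"],1),"tcp fs",(R@(t[:2]-C)*1000).round(1))
from scipy.optimize import least_squares
for c in("top","side"):
    im,d=read_camera(c);P=cloud(c,d)
    if len(sys.argv)>1:cv2.imwrite(f"pics/{sys.argv[1]}{c}.png",im)
    for x in regions_of(c,"knob")[:2]:
        m=x["region"]&(d>0)&(P[...,2]>.15)&(P[...,2]<.2);Q=P[m]
        if len(Q)<30: print(c,"few",len(Q));continue
        v,u=np.nonzero(m)
        # fit centre with the known max radius (top dome)
        f=least_squares(lambda p:np.linalg.norm(Q-p,axis=1)-.0215,[*Q.mean(0)[:2],.17],loss="soft_l1",f_scale=.002)
        fs=R@(f.x[:2]-C)
        print(c,round(x["score"],2),len(Q),"px",u.mean().round(),v.mean().round(),"knob",f.x.round(3),"fs mm",(fs*1000).round(1),"rad",np.arcsin(np.clip(fs/.157,-1,1)).round(3))
E
python3 k.py a
```

```text
t 3.4 tcp [ 0.4241 -0.0438  0.2213] F [-0.  -0.3  0.2] tcp fs [-68.6 -46.1]
top 0.95 378 px 463.0 255.0 knob [ 0.482 -0.052  0.17 ] fs mm [ -9.9 -43.8] rad [-0.063 -0.283]
side few 0
```

View pics/aside.png

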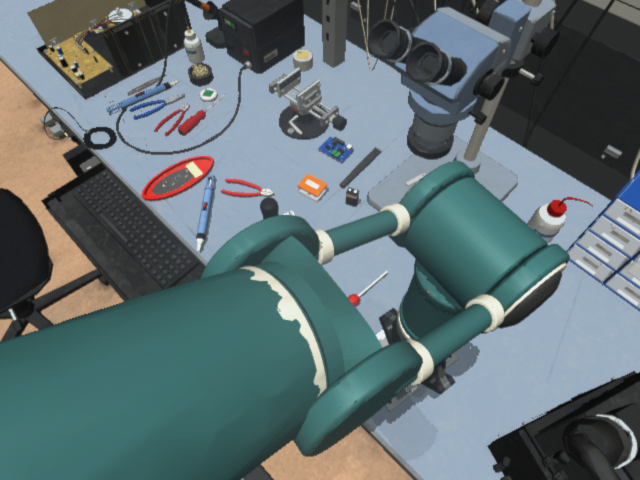

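The side view shows the arm covering the shifter, so only the top camera helps here. It puts the knob at fore -10 mm, side -44 mm, which agrees with the first fit. Next I'll lower the fingers and nudge the knob forward.

Emit:
{"method": "step_arm", "body": {"motion": [[[0,0,0.002,-0.03,0,0,0],[0,0,0.002,-0.05,0,0,0],[0,0.01,0,-0.05,0,0,0],[0,0.02,-0.002,-0.05,0,0,0],[0,0.024,-0.0025,-0.05,0,0,0],[0,0.028,-0.003,-0.05,0,0,0],[0,0.03,-0.0035,-0.05,0,0,0],[0,0.03,-0.0035,-0.05,0,0,0]]]}}

```text
time: 4.6
tool_pos: [0.4553, -0.0467, 0.1739]
tcp_rot: [0.277, 3.129, 0.001]
wrist_force: [-2.4, 0.3, 1.2]
width: 0.001
```

```bash
python3 k.py b
```

```text
t 4.6 tcp [ 0.4553 -0.0467  0.1739] F [-2.4  0.3  1.2] tcp fs [-37.4 -43.4]
top 0.72 145 px 460.0 248.0 knob [ 0.487 -0.054  0.171] fs mm [ -4.5 -44.7] rad [-0.029 -0.289]
top 0.65 131 px 459.0 248.0 knob [ 0.487 -0.054  0.171] fs mm [ -4.5 -44.7] rad [-0.029 -0.289]
side few 1
```

View pics/btop.png

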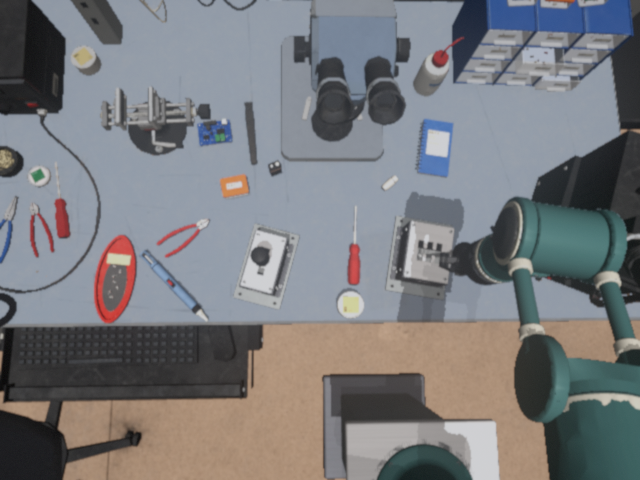

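The top view shows the fingers at about (455,258), near of the knob. The knob has moved to fore -4.5 mm, so fingers and knob centre are 33 mm apart at contact. I'll push 4.5 mm more, back off, and raise.

Emit:
{"method": "step_arm", "body": {"motion": [[[0,0.003,-0.0005,0,0,0,0],[0,0.0045,-0.0008,0,0,0,0],[0,0.0045,-0.0008,0,0,0,0],[0,-0.015,0.003,0,0,0,0],[0,-0.025,0.005,0,0,0,0],[0.085,-0.025,0.005,0.03,0,0,0],[0.085,-0.025,0.005,0.07,0,0,0],[0.085,-0.025,0.005,0.08,0,0,0]]]}}

```text
time: 5.8
tool_pos: [0.4322, -0.042, 0.2569]
tcp_rot: [0.277, 3.122, 0.0]
wrist_force: [-0.1, -0.5, -1.4]
width: 0.635
```

```bash
python3 k.py c
python3 - <<'E'
from h import *
im,d=read_camera("top");P=cloud("top",d);P0=np.load("topP.npy")
m=(P[...,2]-P0[...,2]>.03)&(P[...,0]>.3)&(P[...,0]<.7)
Q=P[m]
for y in np.arange(-.4,.1,.04):
    q=Q[(Q[:,1]>y)&(Q[:,1]<=y+.04)]
    if len(q):print(round(y,2),len(q),"z",np.percentile(q[:,2],[2,50,98]).round(2))
E
```

```text
t 5.8 tcp [ 0.4322 -0.042   0.2569] F [-0.1 -0.5 -1.4] tcp fs [-61.  -42.8]
top 0.88 355 px 464.0 250.0 knob [ 0.492 -0.054  0.17 ] fs mm [ -0.2 -43.9] rad [-0.001 -0.283]
top few 0
-0.12 3 z [0.58 0.58 0.58]
-0.08 2211 z [0.19 0.61 0.62]
-0.04 6066 z [0.31 0.6  0.62]
-0.0 7895 z [0.31 0.61 0.66]
```

Emit:
{"method": "step_arm", "body": {"motion": [[[0.085,0,0,0.02,0,0,0],[0.085,0.03,-0.006,0.02,0,0,0],[0.085,0.06,-0.012,0.02,0,0,0],[0.085,0.06,-0.012,0.02,0,0,0],[0.085,0.06,-0.012,-0.01,0,0,0],[0.085,0.06,-0.012,-0.05,0,0,0],[0.085,0.06,-0.012,-0.08,0,0,0],[0.085,0.06,-0.012,-0.092,0,0,0]]]}}

```text
time: 7.05
tool_pos: [0.4863, -0.053, 0.157]
tcp_rot: [-0.277, -3.121, -0.002]
wrist_force: [-0.3, 0.4, 0.6]
width: 0.994
```

```bash
python3 k.py d; python3 -c "
from h import *
im,d=read_camera('wrist');cv2.imwrite('pics/dw.png',im)"
```

```text
t 7.05 tcp [ 0.4863 -0.053   0.157 ] F [-0.3  0.4  0.6] tcp fs [ -5.8 -44.2]
top 0.52 39 px 462.0 259.0 knob [ 0.493 -0.054  0.174] fs mm [  0.7 -44. ] rad [ 0.005 -0.284]
```

View pics/dw.png

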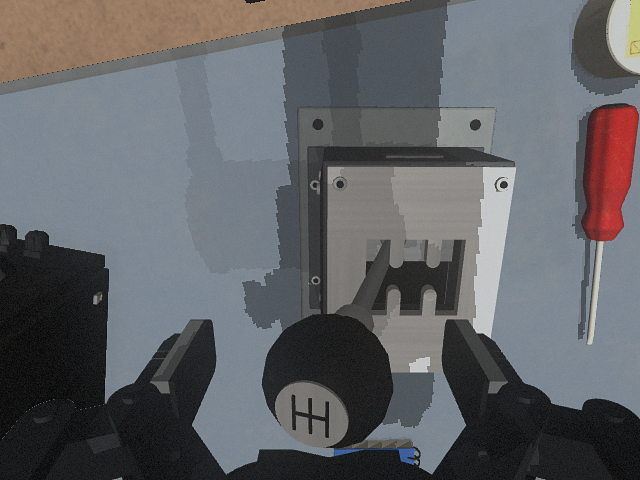

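The wrist view shows the knob at (327,380) between the open fingers, with inner faces at about (212,350) and (447,350). The rod at (370,290) is in line with the cross channel at about (420,275), so the right finger can now push left.

Emit:
{"method": "step_arm", "body": {"motion": [[[0.085,0.0075,0.009,0.004,0,0,0],[0.085,0.0092,0.0187,0.005,0,0,0],[0.085,0.0106,0.0266,0.005,0,0,0],[0.085,0.0124,0.0364,0.005,0,0,0],[0.085,0.0142,0.0463,0.005,0,0,0],[0.085,0.016,0.056,0.005,0,0,0],[0.085,0.0177,0.066,0.005,0,0,0],[0.085,0.0177,0.066,0.005,0,0,0]]]}}

```text
time: 8.3
tool_pos: [0.5077, 0.0135, 0.1661]
tcp_rot: [-0.276, -3.129, -0.002]
wrist_force: [-0.1, -0.2, 0.8]
width: 0.998
```

```bash
python3 k.py e; python3 -c "
from h import *
im,d=read_camera('wrist');cv2.imwrite('pics/ew.png',im)"
```

```text
t 8.3 tcp [0.5077 0.0135 0.1661] F [-0.1 -0.2  0.8] tcp fs [ 3.5 25.1]
side 0.64 338 px 412.0 323.0 knob [ 0.499 -0.007  0.176] fs mm [-1.1  3.8] rad [-0.007  0.024]
```

View pics/ew.png

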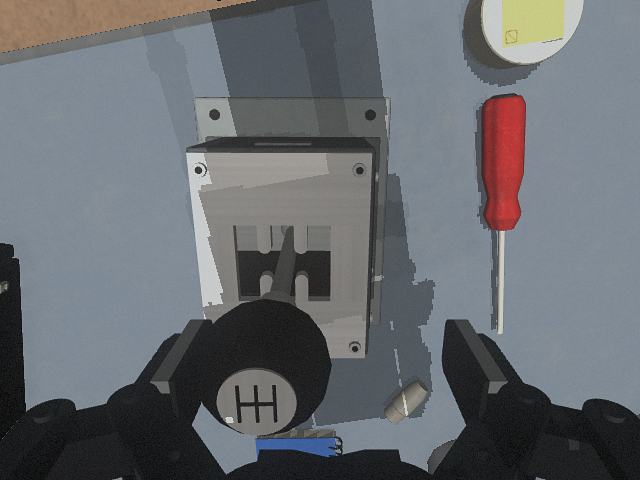

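The wrist view shows the left-image (right-hand) finger touching the knob at (265,365). The lever is upright in the middle leg, at fore -1 mm and side +4 mm, and the force is low, so I'll keep going.

Emit:
{"method": "step_arm", "body": {"motion": [[[0.085,0.0018,0.01,0,0,0,0],[0.085,0.0035,0.02,0,0,0,0],[0.085,0.005,0.028,0,0,0,0],[0.085,0.0062,0.034,0,0,0,0],[0.085,0.0069,0.038,-0.002,0,0,0],[0.085,0.0072,0.04,-0.003,0,0,0],[0.085,0.0073,0.041,-0.003,0,0,0],[0.085,0.0073,0.041,-0.003,0,0,0]]]}}

```text
time: 9.55
tool_pos: [0.5148, 0.0534, 0.163]
tcp_rot: [-0.278, -3.129, -0.001]
wrist_force: [1.3, -1.7, -0.1]
width: 0.994
```

```bash
python3 k.py f; python3 -c "
from h import *
im,d=read_camera('wrist');cv2.imwrite('pics/fw.png',im)"
```

```text
t 9.55 tcp [0.5148 0.0534 0.163 ] F [ 1.3 -1.7 -0.1] tcp fs [ 3.4 65.6]
top 0.43 34 px 418.0 251.0 knob [0.509 0.033 0.173] fs mm [ 0.9 44.4] rad [0.006 0.287]
side 0.85 321 px 396.0 306.0 knob [0.507 0.032 0.17 ] fs mm [-0.7 43.3] rad [-0.005  0.28 ]
```

View pics/fw.png

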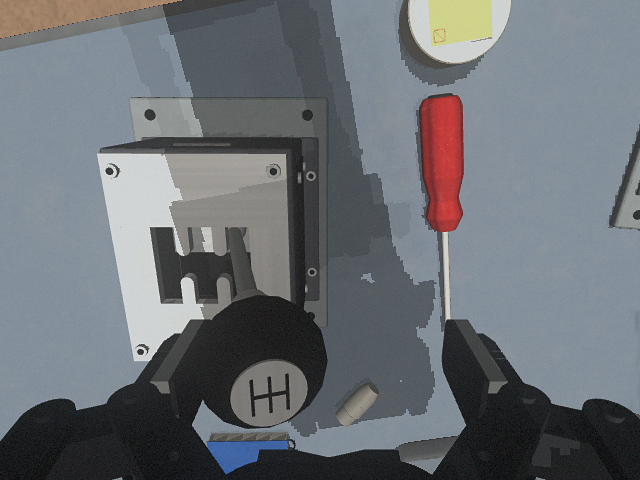

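The wrist view shows the rod now in the left-hand leg at (240,250), side about +0.285 rad, in the cross channel. Next I'll centre over the knob, raise, and turn 90° so the fingers straddle it fore and aft.

```bash
python3 -c "
from h import *
print(read_state()['q'])"
```

```text
[ 5.45496207e-02  4.28088149e-02  2.03179520e+00  1.09610889e-03
  1.06746770e+00 -1.33932592e+00]
```

Emit:
{"method": "step_arm", "body": {"motion": [[[0.085,-0.004,-0.01,0,0,0,0],[0.085,-0.007,-0.0205,0.0,0,0,0],[0.085,-0.007,-0.0205,0.01,0,0,0],[0.085,-0.007,-0.0205,0.05,0,0,0],[0.085,-0.007,-0.0205,0.08,0,0,0],[0.085,-0.007,-0.0205,0.09,0,0,0],[0.085,-0.007,-0.0205,0.09,0,0,0],[0.085,-0.007,-0.0205,0.09,0,0,0]]]}}

```text
time: 10.8
tool_pos: [0.5068, 0.0329, 0.2515]
tcp_rot: [-0.278, -3.126, -0.001]
wrist_force: [0.4, -0.2, 0.4]
width: 0.993
```

Emit:
{"method": "step_arm", "body": {"motion": [[[0.085,0,0,0,0,0,-10],[0.085,0,0,0,0,0,-20],[0.085,0,0,0,0,0,-30],[0.085,0,0,0,0,0,-40],[0.085,0,0,0,0,0,-50],[0.085,0,0,0,0,0,-60],[0.085,0,0,0,0,0,-70],[0.085,0,0,0,0,0,-80]]]}}

```text
time: 11.8
tool_pos: [0.5059, 0.0329, 0.2496]
tcp_rot: [-2.228, -2.209, -0.0]
wrist_force: [-0.2, -0.1, -0.9]
width: 0.99
```

Emit:
{"method": "step_arm", "body": {"motion": [[[0.085,0,0,0,0,0,-5],[0.085,0,0,0,0,0,-10],[0.085,0,0,0,0,0,-10],[0.085,0,0,0,0,0,-10],[0.085,0,0,0,0,0,-10],[0.085,0,0,0,0,0,-10],[0.085,0,0,0,0,0,-10],[0.085,0,0,0,0,0,-10]]]}}

```text
time: 12.8
tool_pos: [0.5059, 0.0329, 0.2496]
tcp_rot: [-2.412, -2.006, -0.001]
wrist_force: [0.1, 0.3, -0.1]
width: 0.997
```

```bash
python3 k.py g; python3 -c "
from h import *
from scipy.spatial.transform import Rotation as R
y=R.from_rotvec(read_state()['tcp_rot']).as_matrix()[:,1];print(y,np.degrees(np.arctan2(y[1],y[0])),'want -10.2 or 169.8')"
```

```text
t 12.8 tcp [0.5059 0.0329 0.2496] F [ 0.1  0.3 -0.1] tcp fs [-1.7 43.9]
top 0.56 350 px 417.0 242.0 knob [0.507 0.032 0.17 ] fs mm [-0.1 43.5] rad [-0.001  0.281]
side 0.64 481 px 400.0 304.0 knob [0.507 0.032 0.17 ] fs mm [-0.9 43.3] rad [-0.006  0.279]
side few 0
[ 0.98328047 -0.18207383 -0.00294014] -10.490623987053104 want -10.2 or 169.8
```

Emit:
{"method": "step_arm", "body": {"motion": [[[0.085,0.002,0,-0.03,0,0,0],[0.085,0.002,0,-0.06,0,0,0],[0.085,0.002,0,-0.08,0,0,0],[0.085,0.002,0,-0.087,0,0,0],[0.085,0.002,0,-0.087,0,0,0],[0.085,0.012,-0.002,-0.087,0,0,0],[0.085,0.022,-0.004,-0.087,0,0,0],[0.085,0.03,-0.0054,-0.087,0,0,0]]]}}

```text
time: 14.0
tool_pos: [0.5368, 0.0274, 0.1633]
tcp_rot: [-2.412, -2.006, -0.001]
wrist_force: [-3.0, 0.6, 1.4]
width: 0.998
```

```bash
python3 k.py h
```

```text
t 14.0 tcp [0.5368 0.0274 0.1633] F [-3.   0.6  1.4] tcp fs [29.7 44. ]
top 0.43 109 px 411.0 237.0 knob [0.516 0.03  0.171] fs mm [ 8.2 43.1] rad [0.052 0.278]
side 0.59 186 px 408.0 306.0 knob [0.516 0.031 0.171] fs mm [ 8.5 44. ] rad [0.054 0.284]
```

Emit:
{"method": "step_arm", "body": {"motion": [[[0.085,0.008,-0.0014,0,0,0,0],[0.085,0.016,-0.0028,0,0,0,0],[0.085,0.021,-0.0037,0,0,0,0],[0.085,0.025,-0.0044,0,0,0,0],[0.085,0.027,-0.0048,0,0,0,0],[0.085,0.0285,-0.005,0,0,0,0],[0.085,0.0285,-0.005,0,0,0,0],[0.085,0.0285,-0.005,0,0,0,0]]]}}

```text
time: 15.2
tool_pos: [0.5646, 0.0223, 0.1624]
tcp_rot: [-2.412, -2.006, -0.001]
wrist_force: [-2.1, -0.9, -1.3]
width: 0.997
```

```bash
python3 k.py i; python3 -c "
from h import *
im,d=read_camera('wrist');cv2.imwrite('pics/iw.png',im)"
```

```text
t 15.2 tcp [0.5646 0.0223 0.1624] F [-2.1 -0.9 -1.3] tcp fs [58.  43.9]
top 0.47 97 px 413.0 223.0 knob [0.543 0.024 0.167] fs mm [36.8 42.2] rad [0.236 0.272]
top few 0
side 0.89 203 px 421.0 299.0 knob [0.543 0.025 0.167] fs mm [36.2 42.9] rad [0.232 0.277]
side 0.37 189 px 420.0 299.0 knob [0.543 0.025 0.167] fs mm [36.2 42.9] rad [0.233 0.277]
```

View pics/iw.png

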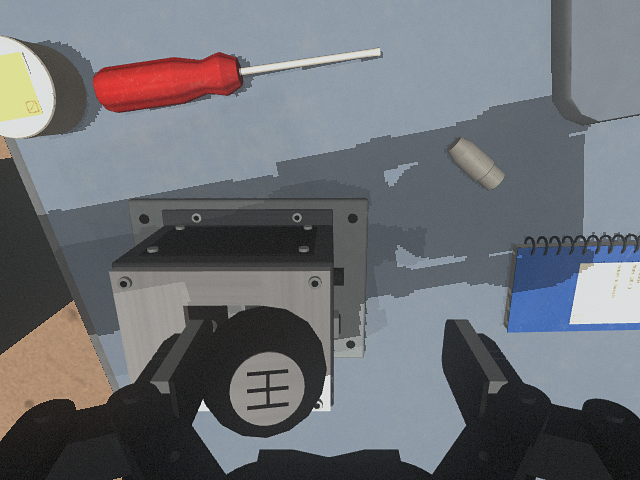

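The wrist view shows the near finger behind the knob at (263,370), which is well forward at +0.234 rad. I'll nudge it another 1.5 mm to seat it, hold, then back off.

Emit:
{"method": "step_arm", "body": {"motion": [[[0.085,0.001,-0.0002,0,0,0,0],[0.085,0.002,-0.0004,0,0,0,0],[0.085,0.002,-0.0004,0,0,0,0],[0.085,0.002,-0.0004,0,0,0,0],[0.085,0.002,-0.0004,0,0,0,0],[0.085,0.002,-0.0004,0,0,0,0],[0.085,0.002,-0.0004,0,0,0,0],[0.085,0.002,-0.0004,0,0,0,0]]]}}

```text
time: 16.45
tool_pos: [0.5662, 0.022, 0.1623]
tcp_rot: [-2.412, -2.006, -0.0]
wrist_force: [-4.3, 0.7, -0.2]
width: 0.997
```

```bash
python3 k.py j
```

```text
t 16.45 tcp [0.5662 0.022  0.1623] F [-4.3  0.7 -0.2] tcp fs [59.6 43.9]
top 0.52 80 px 414.0 222.0 knob [0.544 0.023 0.167] fs mm [37.9 41.4] rad [0.244 0.267]
side 0.69 183 px 421.0 300.0 knob [0.545 0.025 0.167] fs mm [37.7 43. ] rad [0.243 0.277]
```

Emit:
{"method": "step_arm", "body": {"motion": [[[0.085,-0.005,0.001,0,0,0,0],[0.085,-0.015,0.0027,0,0,0,0],[0.085,-0.025,0.0045,0,0,0,0],[0.085,-0.034,0.0061,0,0,0,0],[0.085,-0.042,0.0075,0,0,0,0],[0.085,-0.05,0.009,0,0,0,0],[0.085,-0.058,0.0104,0,0,0,0],[0.085,-0.066,0.0118,0,0,0,0]]]}}

```text
time: 17.65
tool_pos: [0.5006, 0.0339, 0.163]
tcp_rot: [-2.413, -2.007, -0.002]
wrist_force: [3.3, -0.4, 1.7]
width: 0.993
```

```bash
python3 k.py k
```

```text
t 17.65 tcp [0.5006 0.0339 0.163 ] F [ 3.3 -0.4  1.7] tcp fs [-7.1 43.9]
side 0.54 139 px 408.0 307.0 knob [0.521 0.03  0.171] fs mm [14.1 43.9] rad [0.09  0.284]
```

First gear reached the stop (+0.243 rad, 4 N) and rested there. The pull back is under way and running straight.

Emit:
{"method": "step_arm", "body": {"motion": [[[0.085,-0.009,0.0016,0,0,0,0],[0.085,-0.018,0.0032,0,0,0,0],[0.085,-0.027,0.0049,0,0,0,0],[0.085,-0.036,0.0065,0,0,0,0],[0.085,-0.043,0.0077,0,0,0,0],[0.085,-0.048,0.0086,0,0,0,0],[0.085,-0.0495,0.0089,0,0,0,0],[0.085,-0.0495,0.0089,0,0,0,0]]]}}

```text
time: 18.85
tool_pos: [0.4499, 0.0426, 0.1615]
tcp_rot: [-2.411, -2.006, 0.002]
wrist_force: [3.0, -1.5, -3.4]
width: 0.998
```

```bash
python3 k.py l
```

```text
t 18.85 tcp [0.4499 0.0426 0.1615] F [ 3.  -1.5 -3.4] tcp fs [-58.5  43.5]
top few 0
side 0.79 138 px 385.0 325.0 knob [0.472 0.038 0.168] fs mm [-36.   43.2] rad [-0.232  0.279]
```

Now a last 1.5 mm nudge to the stop, then centre the fingers off the knob and raise.

Emit:
{"method": "step_arm", "body": {"motion": [[[0.085,-0.001,0.0002,0,0,0,0],[0.085,-0.0015,0.0003,0,0,0,0],[0.085,-0.0015,0.0003,0,0,0,0],[0.085,-0.0015,0.0003,0,0,0,0],[0.085,0.01,-0.0018,0,0,0,0],[0.085,0.021,-0.0037,0,0,0,0],[0.085,0.021,-0.0037,0,0,0,0],[0.085,0.021,-0.0037,0.03,0,0,0]]]}}

```text
time: 20.05
tool_pos: [0.4686, 0.0389, 0.1894]
tcp_rot: [-2.408, -2.002, 0.011]
wrist_force: [-0.3, -0.1, 0.2]
width: 0.998
```

Emit:
{"method": "step_arm", "body": {"motion": [[[0.085,0,0,0.04,0,0,0],[0.085,0,0,0.08,0,0,0],[0.085,0,0,0.12,0,0,0],[0.085,0,0,0.15,0,0,0],[0.085,0,0,0.15,0,0,0],[0.085,0,0,0.15,0,0,0],[0.085,0,0,0.15,0,0,0],[0.085,0,0,0.15,0,0,0]]]}}

```text
time: 21.05
tool_pos: [0.468, 0.0389, 0.3379]
tcp_rot: [-2.406, -2.001, 0.014]
wrist_force: [0.4, -0.3, -0.2]
width: 0.992
```

```bash
python3 k.py m; python3 -c "
from h import *
im,d=read_camera('wrist');cv2.imwrite('pics/mw.png',im)"
```

```text
t 21.05 tcp [0.468  0.0389 0.3379] F [ 0.4 -0.3 -0.2] tcp fs [-40.1  43.1]
top 0.57 375 px 415.0 262.0 knob [0.472 0.037 0.166] fs mm [-35.5  42. ] rad [-0.228  0.271]
top 0.19 398 px 415.0 261.0 knob [0.472 0.037 0.166] fs mm [-35.6  42.1] rad [-0.228  0.271]
side 0.89 523 px 382.0 317.0 knob [0.471 0.037 0.166] fs mm [-36.4  42.1] rad [-0.234  0.272]
side few 0
```

View pics/mw.png

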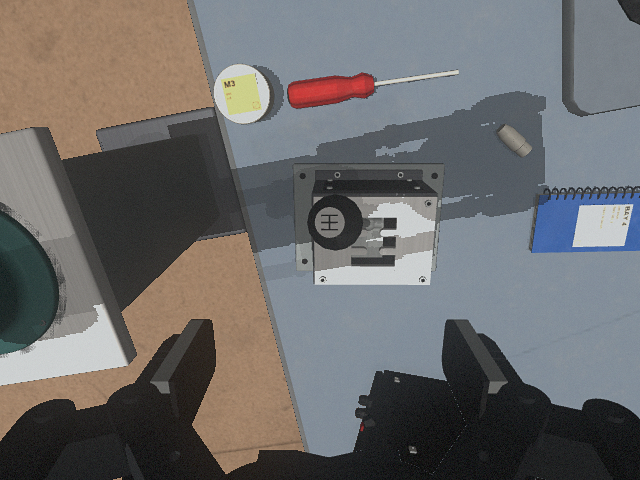

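The wrist view shows the fingers clear and the knob at (335,222), at the near end of the left-hand leg. Fore is about -0.23 rad, side about +0.27 rad, and the loose things look untouched. Handing in.

```bash
python3 -c "
from workcell import *
print(finish_job())"
```

```text
the job is handed in; nothing more can be done
None
```

The H-gate lever went through the gate to first gear, rested there about 0.8 s, then was pushed straight back to second. The job was handed in at about 21 s of the 59 s allowed, and the hand-in gave no verdict.

- **Moves:** With closed fingers I pushed the knob forward into the cross channel. With the fingers wide open around it, one finger at a time then pushed it left, forward into first, and back into second. The highest wrist force I read was about 5 N.
- **First gear:** the cameras put the lever at fore +0.243 rad and side +0.27 to +0.28 rad, essentially at the stop.
- **Second gear, after letting go:** fore read -0.228 (top camera) and -0.234 (side camera), and side read +0.27. That is past the required -0.20 and 0.24, but 0.01–0.02 rad short of the nominal -0.245 stop. I didn't nudge it again.
- **Other things:** the arm never worked near the straight-slot shifter, and no wrist-force reading suggested it touched anything but the knob. The screwdriver, tin and plug looked unmoved in the last wrist picture. I didn't re-measure the straight-slot lever or the loose things, and the battery, box, cutter and pump weren't in that picture.
- **Camera limits:** the arm hid the knob from one camera or the other several times, so some mid-push checks rest on a single view.

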